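# Release the knob lock of a bench sharpener and loosen its disc knob

### The arm

A 6-joint arm with a two-finger parallel gripper is mounted at the origin on the work surface. World frame = base frame: x ahead of the robot, y to its left, z up, the work surface at z = 0. Lengths are in m, angles in rad, forces in N, time in s.
With the tool pointing down it reaches from about 0.325 to 0.875 m from the base axis. Payload 4.4 kg.
Tool frame: the origin (TCP) lies midway between the tips of the shut fingers; the grasp point (between the pads) lies 19 mm behind it; y points along the fingers, x is the direction in which the jaws open and shut, and the axes are right-handed (so a half turn about y gives the same grasp; the last joint's range is limited). The gripper opens to 85 mm and grips with 20 to 120 N. Pads are 22 mm wide; open, the fingers measure 114 mm over their backs; the gripper's body (76 mm by 85 mm) begins 54 mm behind the grasp point. The pads swing forward as they close: fully open they stand 13 mm farther back than shut.
Start: joints at [-0.15, 0.207, 1.542, -0, 1.393, -0.15], TCP at [0.575, -0, 0.209] pointing down, gripper open.
Joint ranges: [-2.73, 2.73], [-0.86, 2.22], [0.23, 2.46], [-1.11, 4.25], [0.08, 2.63], [-2.82, 2.82]. Speed limits (rad/s): [2.79, 2.79, 3.14, 3.14, 3.14, 3.14].

### API

Orientations are given as a unit quaternion [x, y, z, w].
In Python, from cell import get_state, get_image, camera_params, finish_job, outline_of, place_of gives the robot as it stands. The module is installed in compiled form; this text tells all that it offers.
- The arm moves only by the tool jog_arm, never from a script. Its argument "steps" is text: rows parted by semicolons, each of 5 numbers parted by spaces: the opening, from 0 (shut) to 1 (fully open), then the shift along the tool's x, y, z in cm, then the turn about the tool's y in rad. A call has 1 to 10 rows; each row shifts and turns the pose as measured when the row begins, along the tool's axes as they then stand; what a row does not reach is not made up. A row lasts 1/10 s, in which the tool goes at most 50 mm and 8.59 degrees, less where a joint would pass 70% of its speed; a pose out of reach is approached as far as the arm can. A call with a gripper value outside its range is refused whole. The fingers move at their own pace and stop on an object; the grip force is fixed at half the most. Time passes only in rows, so rows that do not move let the fingers close. It gives the time, the measured TCP pose, the force and the opening at its end, in the units of the state.
- get_state(): the state, without advancing time (a new reading comes with each control period).
- get_image(name): name is "scene" or "side" or "wrist"; returns the picture (400x640x3 uint8, red, green, blue); there is no depth.
- camera_params(name): a dict with "camera_matrix" (3x3 intrinsics, pixels), "D" ([k1, k2, p1, p2, k3] as OpenCV has them; the pictures are not rectified), "world_from_camera" (4x4, takes a point from camera to world coordinates). Camera axes: x right, y down, z forward; pixel columns grow to the right and rows downward; lengths in m; the calibration is good to about 2 mm. A picture is of the moment at which its call begins: read the wrist's pose just before it. camera_params takes no time and is no camera call; for the wrist camera it gives the pose at the moment of the call.
- finish_job(): hands the job in, once; it reports no verdict.
Trained networks look in the newest picture that a camera, given by its name, has taken for a name from the list of things; names that differ only in an ending like _2 or _b are one class to them, and where a whole thing is asked for, a point or a joint stands for the part that bears it (a point fixed in the world has none). Each returns a list of dicts, best first, with "score" (0 to 1); they miss things now and then, are a little off and sometimes report something else, mostly with a low value. They report only what shows in the picture. A call takes as long as a camera call.
- outline_of(query, camera): "pixels" (400x640 bool, what is visible of it).
- place_of(query, camera): "location" ([x, y, z] in m, in world coordinates, good to about 4 mm: a listed point, or the origin of a listed thing).
The state is a dict: "t": time; "q": joint angles; "qvel": joint speeds; "joint_efforts": joint torques, N m; "position": TCP position; "ee_rot": TCP orientation; "contact_force": force on the tool from outside, world axes, zero at the start; "torque": the same for the moment, N m; "finger_gap": opening from 0.0 (shut) to 1.0 (fully open).
Only numpy, scipy, OpenCV 4.12 (cv2) and the standard library are available. Lean on these libraries where they do the work, as an engineer would, in place of code of your own. Each camera call takes 0.05 s, during which the arm holds its last target.

### The job

The disc on the bench sharpener is due for a change. Slide the flush knob-lock switch by its small orange ridge all the way across to its released side, away from the disc, then loosen the red-barred disc knob by turning it as far as it will go; nobody remembers whether the thread is left- or right-handed, so find out which way it gives. Never force the knob while it is locked; leave the switch released and the knob loose, without shifting the other things on the bench.

Things in the scene. Friction and masses are not known exactly. Their poses are not given: they have to be found in the camera images.
- sharpener: Horizontal-disc tool sharpener, fixed to the bench: green box 190 (its x) x 340 (its y) mm with a grey deck at 100 mm height. Origin: centre of the underside, on the bench; z up. On the deck, at its own y = +75 mm (x = 0), a flat steel disc of 132 mm diameter, top 112 mm high, with the hand knob on its centre. At y = -80 mm an aluminium frame 56 (x) x 70 (y) mm, 5 mm thick (top 105 mm high), round the window of the lock switch.
- lock (a joint): Travel of the knob-lock switch, m: 0 = locked (toward the disc), 0.012 = released. It moves along the sharpener's -y, away from the disc. A spring detent resists with about 5 N at the start, nothing at half-way, and then carries the switch on to the far end by itself; a switch pushed less than half-way springs back. While it is locked a bolt holds the knob (about 2 degrees of play, and it gives up to 6 degrees more under 3 N m).
- ridge_top (a point): Centre of the top of the switch's orange ridge. The ridge is 24 mm long (sharpener's x), 4 mm thick (y) and stands 5 mm above a black plate 26 (x) x 32 (y) mm which is flush with the aluminium frame around it (105 mm above the bench). The window is 28 x 46 mm; green floor, 4 mm deep, shows at its disc end when released, red at the other end when locked. Axes are those of the sharpener.
- knob (a joint): Angle of the disc knob, rad, positive counterclockwise seen from above; starts within 0.03 of 0. Once the lock is released it turns in one direction only, to a stop at 1.2 (or -1.2); the other way it comes up solid somewhere within the first 0.2 rad. Which way gives differs from start to start and cannot be seen. The free way takes about 0.15 N m, even all the way; it stays where it is left.
- knob_grip (a point): Point on the knob's vertical axis, 150 mm above the bench, at the right height for gripping. The knob is a black hub (32 mm diameter, top 126 mm high) with a red upright bar across it, 60 mm long along this point's y, 12 mm thick along its x, from 126 to 162 mm high. The point turns with the knob.
- honing_guide: Bystander: small brass honing guide, 50 x 36 x 29 mm, loose on the sharpener's deck beyond the switch. Origin: centre of its underside.
- chisel: Bystander: chisel with a wooden handle, 245 mm long, about 26 mm high, loose on the bench behind the sharpener (its far side). Origin: on the bench near its middle; its x runs along the blade.
- spray_can: Bystander: green bottle-shaped can with a white cap, 60 mm diameter, 190 mm high, loose and upright on the bench, left. Origin: centre of its foot.
- tape_roll: Bystander: roll of yellow tape lying flat, 100 mm diameter, 25 mm high, on the bench, right. Origin: centre of its underside.

How it is judged:
By the outcome, as a careful person would: the job done as asked, in the order asked, and still so for the second after the job is handed in, with the robot touching nothing.
It also fails if it takes over 45 s, if anything falls off the work surface, if the arm or the gripper's body presses on something with over 40 N, if the wrist force passes 120 N, or if a joint passes its speed limit or range.

## Working session

There is one attempt and no reset: what is moved stays moved. The work goes in short steps, Python scripts to look and compute and a tool call to move; the robot and the scene stay as the last step left them, time stands still between calls to the robot, and variables do not carry over. Pictures are saved under pics/ and viewed, and the job is handed in when it is done.

Besides the shell and the picture viewer there is one more tool, called after "Emit:" as a command line: name --argument value ..., lists and objects as JSON in quotes. jog_arm: Moves the arm, as the interface text tells. Its arguments: {"type":"object","properties":{"steps":{"type":"string"}},"required":["steps"]}

```bash
ls; mkdir -p pics; python3 - <<'E'
from cell import *
import cv2,numpy as np
for c in ["scene","side","wrist"]:
    im=get_image(c); cv2.imwrite(f"pics/a_{c}.png",im[:,:,::-1])
    for n in ["sharpener","ridge_top","knob_grip","honing_guide"]:
        print(c,n,[(np.round(d["location"],4).tolist(),round(d["score"],2)) for d in place_of(n,c)[:2]])
    print(np.round(camera_params(c)["world_from_camera"],3).tolist())
s=get_state();print(s)
E
```

```text
pics
scene sharpener [([0.525, 0.0327, 0.0013], 0.9)]
scene ridge_top [([0.4895, -0.0314, 0.1092], 0.46)]
scene knob_grip [([0.5524, 0.1004, 0.1494], 0.59)]
scene honing_guide [([0.5071, -0.1262, 0.1006], 0.56)]
[[0.864, 0.387, -0.321, 1.007], [0.503, -0.673, 0.542, -0.735], [-0.006, -0.63, -0.776, 1.194], [0.0, 0.0, 0.0, 1.0]]
side sharpener [([0.5239, 0.0337, 0.0014], 0.73)]
side ridge_top [([0.4901, -0.0369, 0.1089], 0.68)]
side knob_grip [([0.5554, 0.1004, 0.1509], 0.59)]
side honing_guide [([0.5032, -0.1302, 0.1012], 0.76)]
[[0.731, -0.484, 0.482, -0.055], [-0.683, -0.53, 0.503, -0.664], [0.012, -0.697, -0.717, 1.024], [0.0, 0.0, 0.0, 1.0]]
wrist sharpener [([0.5205, 0.0277, -0.0039], 0.96), ([0.4904, -0.0364, 0.1073], 0.44)]
wrist ridge_top [([0.4888, -0.0351, 0.1079], 0.61)]
wrist knob_grip [([0.5575, 0.1012, 0.1506], 0.81)]
wrist honing_guide [([0.507, -0.1264, 0.0994], 0.93), ([0.5255, 0.0293, -0.0017], 0.4)]
[[1.0, 0.001, 0.0, 0.575], [0.001, -0.946, -0.325, 0.083], [0.0, 0.325, -0.946, 0.374], [0.0, 0.0, 0.0, 1.0]]
{'t': 0.75, 'q': array([-1.50516268e-01,  2.06579924e-01,  1.54145844e+00,  3.96512911e-07,
        1.39346882e+00, -1.50522958e-01]), 'qvel': array([ 0.00016084,  0.00133228,  0.00107182, -0.00071368,  0.00030271,
       -0.000665  ]), 'joint_efforts': array([ 3.53144396e-04, -3.82967019e+01, -2.91932148e+01, -1.17236305e-04,
        7.42032753e-04, -5.08985963e-06]), 'position': array([ 5.75035089e-01, -2.58574569e-05,  2.09012837e-01]), 'ee_rot': array([ 7.07111175e-01,  3.22374810e-05,  2.75565264e-05, -7.07102386e-01]), 'contact_force': array([-0.6670735 ,  0.77369329, -1.40882996]), 'torque': array([-0.03089196,  0.03363057, -0.0336034 ]), 'finger_gap': 1.0027816113217631}
```

View pics/a_scene.png

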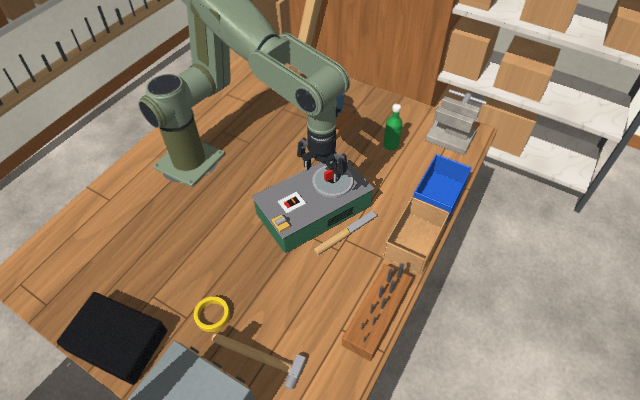

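View pics/a_side.png

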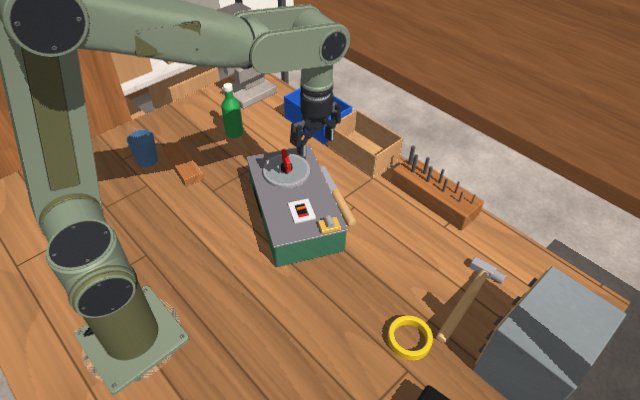

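View pics/a_wrist.png

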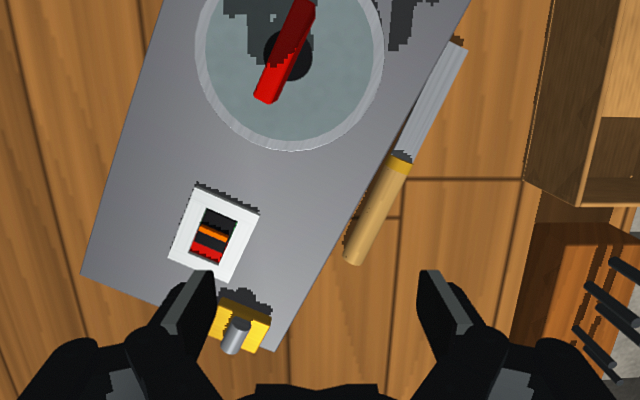

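The sharpener is yawed clockwise. In the wrist view the ridge is at about (213,236), the knob bar runs from (265,100) to (305,10), and the deck's near edge from (80,272) to (275,352). The red floor shows, so it is locked. Next I measure the yaw.

```bash
cat > h.py <<'E'
from cell import *
import cv2,numpy as np
def unproj(px,z,cam,P=None):
    P=P or camera_params(cam); K=np.array(P["camera_matrix"]);D=np.array(P["D"]);T=np.array(P["world_from_camera"])
    u=cv2.undistortPoints(np.array(px,float).reshape(-1,1,2),K,D).reshape(-1,2)
    d=np.c_[u,np.ones(len(u))]@T[:3,:3].T; o=T[:3,3]
    return o+d*((z-o[2])/d[:,2])[:,None]
def proj(X,cam):
    P=camera_params(cam);T=np.linalg.inv(P["world_from_camera"])
    return cv2.projectPoints(np.array(X,float).reshape(-1,3),cv2.Rodrigues(T[:3,:3])[0],T[:3,3],np.array(P["camera_matrix"]),np.array(P["D"]))[0].reshape(-1,2)
E
python3 - <<'E'
from h import *
c=unproj([(80,272),(275,352),(162,0)],.1,"wrist");print(c)
d=c[1]-c[0];print("yaw",np.degrees(np.arctan2(d[1],d[0])),np.hypot(*d[:2]))
d=c[2]-c[0];print("yaw",np.degrees(np.arctan2(-d[0],d[1])))
im=cv2.imread("pics/a_wrist.png").astype(int);b,g,r=im[...,0],im[...,1],im[...,2]
m=((r>200)&(g>90)&(g<180)&(b<80));m[:180]=0;m[280:]=0;m[:,:170]=0;m[:,260:]=0
ys,xs=np.nonzero(m);print(len(xs));w=unproj(np.c_[xs,ys],.110,"wrist");print("ridge",w.mean(0))
u,s,v=np.linalg.svd(w[:,:2]-w[:,:2].mean(0));print(v[0],np.degrees(np.arctan2(v[0][1],v[0][0])))
b=unproj([(254,96),(275,104),(286,-2),(316,12)],.162,"wrist");print(b)
big=cv2.resize(im[150:370,60:330].astype(np.uint8),None,fx=3,fy=3,interpolation=0)[:600,:800];cv2.imwrite("pics/crop1.png",big)
E
```

```text
[[ 0.36347616 -0.07924376  0.1       ]
 [ 0.53559627 -0.16584336  0.1       ]
 [ 0.46770872  0.13627847  0.1       ]]
yaw -26.70855489942417 0.1926780315881483
yaw -25.80970677528219
121
ridge [ 0.49069698 -0.03683648  0.11      ]
[ 0.89927559 -0.43738246] -25.93699048225132
[[0.53932818 0.07362926 0.162     ]
 [0.55128143 0.06911469 0.162     ]
 [0.55895826 0.12443136 0.162     ]
 [0.5749903  0.11755598 0.162     ]]
```

View pics/crop1.png

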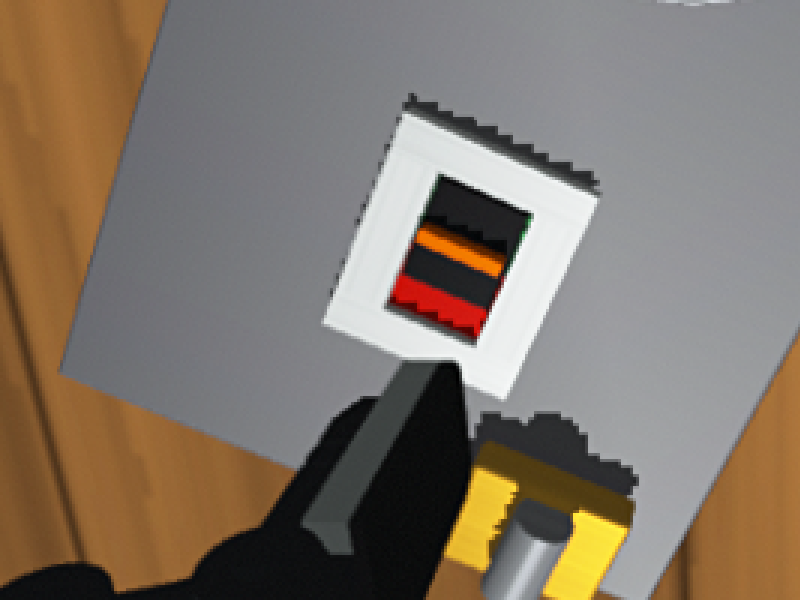

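Emit:
jog_arm --steps "0 -4 0 -0.9 0; 0 -3.6 0 -0.9 0; 0 0 0 0 0.15; 0 0 0 0 0.15; 0 0 0 0 0.15; 0 0 3 0 0; 0 0 2 0 0; 0 0 0 0 0"

```text
t: 1.55
position: [0.4961, -0.0188, 0.1571]
ee_rot: [0.689, -0.16, 0.161, -0.689]
contact_force: [0.2, 0.1, -0.3]
finger_gap: -0.001
```

```bash
cat > look.py <<'E'
from h import *
import sys
from scipy.spatial.transform import Rotation as R
tag=sys.argv[1]; s=get_state(); im=get_image("wrist");cv2.imwrite(f"pics/{tag}.png",im[:,:,::-1])
rt=[0.4907,-0.0368,.110] ; yaw=-np.radians(26)
Rm=R.from_quat(s["ee_rot"]).as_matrix()
print("pos",s["position"].round(4),"toolx yaw",np.degrees(np.arctan2(Rm[1,0],Rm[0,0])),"F",s["contact_force"].round(1),"M",s["torque"].round(2),"gap",s["finger_gap"],"t",s["t"])
for n in sys.argv[2:]:
    for d in place_of(n,"wrist")[:2]:
        p=np.array(d["location"]); print(n,p.round(4),round(d["score"],2),"tool cm",(100*Rm.T@(p-s["position"])).round(2))
b=im.astype(int);m=((b[...,0]>200)&(b[...,1]>90)&(b[...,1]<180)&(b[...,2]<80))
k,l,st,ce=cv2.connectedComponentsWithStats(m.astype(np.uint8))
for i in range(1,k):
    if st[i,4]>60:
        ys,xs=np.nonzero(l==i);w=unproj(np.c_[xs,ys],.110,"wrist");c=w.mean(0);v=np.linalg.svd(w[:,:2]-c[:2])[2][0]
        print("orange",st[i],c.round(4),np.degrees(np.arctan(v[1]/v[0])),"tool cm",(100*Rm.T@(c-s["position"])).round(2))
E
python3 look.py b1 ridge_top
```

```text
pos [ 0.4961 -0.0188  0.1571] toolx yaw -26.20410850796944 F [ 0.2  0.1 -0.3] M [0.07 0.01 0.01] gap -0.0013983378916783424 t 1.55
ridge_top [ 0.493  -0.0349  0.1085] 0.96 tool cm [ 0.43  4.86 -1.58]
orange [485  65  16  16 235] [0.6287 0.0141 0.11  ] -59.345991973110614 tool cm [10.44  4.72  8.81]
orange [302 239  37   6 219] [ 0.4923 -0.0381  0.11  ] -26.19203592583985 tool cm [ 0.5   4.71 -1.9 ]
```

View pics/b1.png

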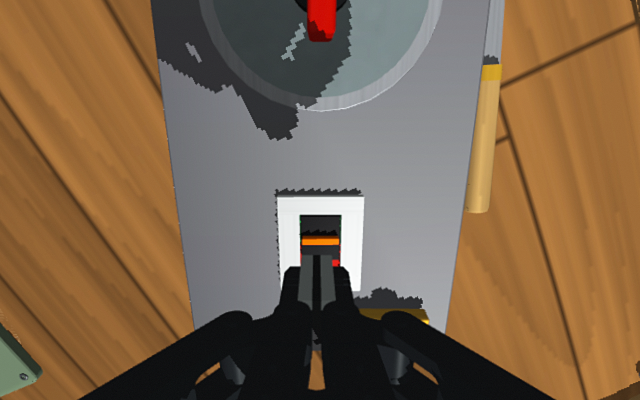

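Emit:
jog_arm --steps "0 0.4 0 0.4 0; 0 0 3 0 0; 0 0 1.3 0 0; 0 0 0 0 0"

```text
t: 2.05
position: [0.5099, -0.0181, 0.1217]
ee_rot: [-0.689, 0.154, -0.166, 0.689]
contact_force: [-0.1, 0.9, -0.0]
finger_gap: -0.002
```

```bash
python3 look.py b2 ridge_top; python3 -c "
import cv2;i=cv2.imread('pics/b2.png');cv2.imwrite('pics/b2c.png',cv2.resize(i[170:320,220:420],None,fx=4,fy=4))"
```

```text
pos [ 0.5099 -0.0181  0.1217] toolx yaw -26.187833414174637 F [-0.1  0.9 -0. ] M [ 0.03  0.04 -0.02] gap -0.0020274842792336214 t 2.05
ridge_top [ 0.4937 -0.0351  0.1062] 0.7 tool cm [-0.73  1.53 -2.25]
orange [485  73  20  19 306] [0.6255 0.0172 0.11  ] -12.230442144026874 tool cm [8.79 1.36 8.25]
```

View pics/b2c.png

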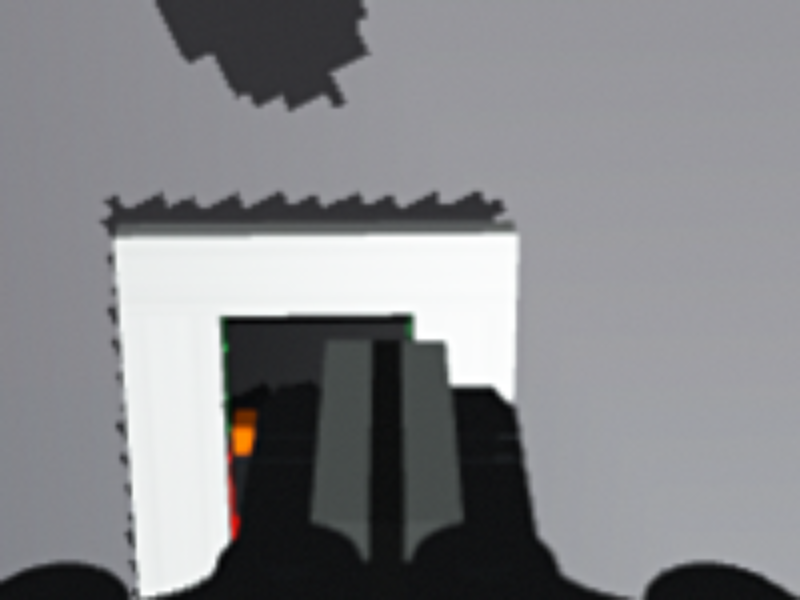

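Emit:
jog_arm --steps "0 -0.8 0 0 0; 0 0 0 0 0; 0 0 0.7 0 0; 0 0 0 0 0"

```text
t: 2.55
position: [0.5052, -0.0147, 0.1188]
ee_rot: [-0.688, 0.151, -0.169, 0.689]
contact_force: [0.4, -0.1, -0.6]
finger_gap: 0.001
```

Emit:
jog_arm --steps "0 -0.3 0.8 0 0; 0 0 0.6 0 0; 0 0 0 0 0"

```text
t: 2.85
position: [0.5027, -0.0134, 0.1036]
ee_rot: [-0.688, 0.151, -0.169, 0.689]
contact_force: [-0.6, -0.2, -0.1]
finger_gap: -0.003
```

```bash
python3 look.py b3 ridge_top; python3 -c "
import cv2;i=cv2.imread('pics/b3.png');cv2.imwrite('pics/b3c.png',cv2.resize(i[170:320,220:420],None,fx=4,fy=4))
from cell import *
from scipy.spatial.transform import Rotation as R
print(R.from_quat(get_state()['ee_rot']).as_matrix().round(3))"
```

```text
pos [ 0.5027 -0.0134  0.1036] toolx yaw -26.181107907974074 F [-0.6 -0.2 -0.1] M [-0.01  0.03  0.02] gap -0.0025390320772878633 t 2.85
orange [552   0  10  27  80] [0.6435 0.0421 0.11  ] 89.80631187622558 tool cm [10.2  -0.31 11.19]
orange [521  22  27  71 814] [0.6284 0.0253 0.11  ] 78.80439620434942 tool cm [ 9.58 -0.34  9.02]
orange [ 526   93   74  283 3714] [ 0.6241 -0.0436  0.11  ] 87.3591674383214 tool cm [12.24 -0.31  2.65]
orange [612 209  28 150 581] [ 0.648  -0.1155  0.11  ] 89.99975505072113 tool cm [17.56 -0.21 -2.75]
orange [ 20 212  24  30  79] [0.3854 0.0629 0.11  ] 89.96557515777339 tool cm [-13.87  -0.97   1.67]
orange [581 224  24  93 246] [ 0.6317 -0.0905  0.11  ] -89.7859250220646 tool cm [14.99 -0.27 -1.23]
orange [479 311  15  38 130] [ 0.5668 -0.0987  0.11  ] 89.47518445386673 tool cm [ 9.53 -0.43 -4.82]
orange [607 344  26  56 701] [ 0.6345 -0.1793  0.11  ] 84.49834133622363 tool cm [19.16 -0.21 -9.07]
[[ 0.897  0.026  0.441]
 [-0.441 -0.005  0.897]
 [ 0.026 -1.     0.007]]
```

View pics/b3c.png

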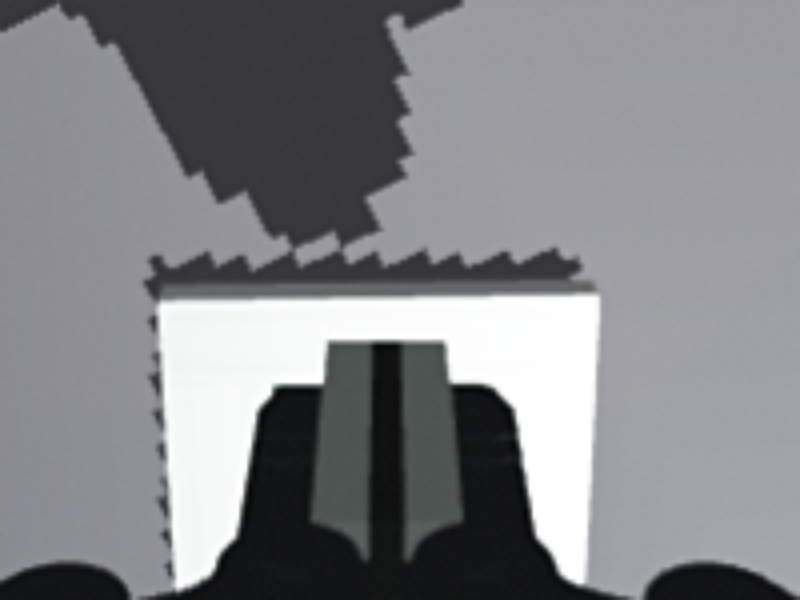

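Emit:
jog_arm --steps "0 0 -0.5 0 0; 0 0 0 0 0"

```text
t: 3.15
position: [0.5033, -0.0136, 0.1098]
ee_rot: [-0.688, 0.151, -0.17, 0.689]
contact_force: [1.6, 0.3, -0.5]
finger_gap: 0.002
```

Emit:
jog_arm --steps "0 0 0.3 0 0; 0 0 0 0 0"

```text
t: 3.35
position: [0.504, -0.0137, 0.1073]
ee_rot: [-0.688, 0.15, -0.17, 0.689]
contact_force: [0.6, -0.1, -0.4]
finger_gap: -0.002
```

Emit:
jog_arm --steps "0 -0.1 0 -0.7 0; 0 0 0 -0.5 0; 0 0 0 0 0"

```text
t: 3.65
position: [0.4972, -0.0249, 0.1072]
ee_rot: [-0.689, 0.15, -0.17, 0.689]
contact_force: [0.9, 0.2, 0.3]
finger_gap: 0.002
```

Emit:
jog_arm --steps "0 0 0 -0.5 0; 0 0 0 -0.3 0; 0 0 0 0 0"

```text
t: 3.95
position: [0.4932, -0.0331, 0.1071]
ee_rot: [-0.688, 0.15, -0.17, 0.689]
contact_force: [-0.5, 0.1, -0.3]
finger_gap: 0.002
```

```bash
python3 look.py b4 ridge_top|head -2; python3 - <<'E'
import cv2,numpy as np
from cell import *
i=cv2.imread('pics/b4.png');cv2.imwrite('pics/b4c.png',cv2.resize(i[170:320,220:420],None,fx=4,fy=4))
i=get_image("side")[:,:,::-1];a=cv2.resize(i[170:250,260:360],None,fx=5,fy=5)
i=get_image("scene")[:,:,::-1];b=cv2.resize(i[160:240,240:320],None,fx=5,fy=5)[:, :300]
cv2.imwrite('pics/b4s.png',np.hstack([a,b]))
E
```

```text
pos [ 0.4932 -0.0331  0.1071] toolx yaw -26.210831344685865 F [-0.5  0.1 -0.3] M [ 0.04 -0.03 -0.02] gap 0.0017459596310885948 t 3.95
ridge_top [ 0.4922 -0.035   0.1071] 0.67 tool cm [-0.01  0.   -0.21]
```

View pics/b4c.png

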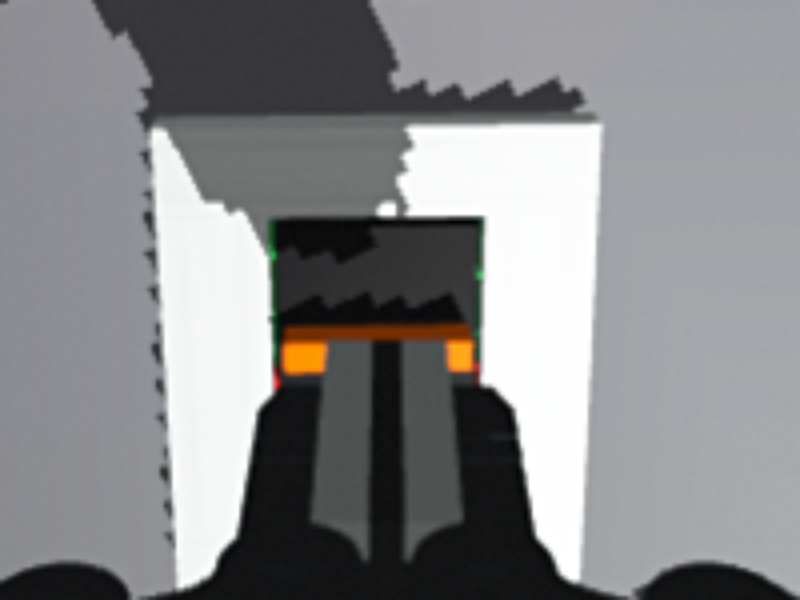

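View pics/b4s.png

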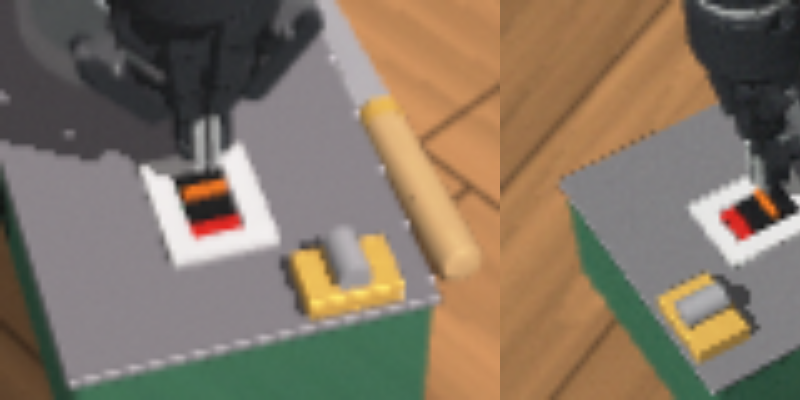

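```bash
python3 - <<'E'
from h import *
s=get_state();p=s["position"]
from scipy.spatial.transform import Rotation as R
M=R.from_quat(s["ee_rot"]).as_matrix()
zt=M[:,2]
for c,o,k in (("side",(260,170),5),("wrist",(220,170),4)):
    for dz in (-.011,0,.011):
        print(c,dz,((proj(p+zt*dz,c)-o)*k).round())
    for q in ([.4907,-.0368,.110],[.4922,-.0385,.110]): print("ridge",((proj(q,c)-o)*k).round())
im=cv2.imread('pics/b4.png');print(im.shape)
E
```

```text
side -0.011 [[210. 199.]]
side 0 [[204. 184.]]
side 0.011 [[198. 169.]]
ridge [[205. 187.]]
ridge [[210. 187.]]
wrist -0.011 [[381. 391.]]
wrist 0 [[381. 315.]]
wrist 0.011 [[381. 237.]]
ridge [[377. 360.]]
ridge [[393. 366.]]
(400, 640, 3)
```

```bash
python3 - <<'E'
from h import *
s=get_state();p=s["position"]
from scipy.spatial.transform import Rotation as R
zt=R.from_quat(s["ee_rot"]).as_matrix()[:,2]
for h in (0,.002,.004,.006,.008,.01,.014):
    r=[]
    for w in (0,.003,.006,.009,.011):
        f=p+zt*w+[0,0,h];b=p-zt*w+[0,0,h]
        r.append((round(w*1000),round((proj(f,"wrist")[0,1]-170)*4),round((proj(b,"side")[0,1]-170)*5)))
    print(h,r)
i=get_image("side")[:,:,::-1];cv2.imwrite("pics/b5.png",cv2.resize(i[180:225,275:325],None,fx=12,fy=12,interpolation=cv2.INTER_NEAREST))
E
```

```text
0 [(0, 315, 184), (3, 294, 188), (6, 273, 192), (9, 251, 196), (11, 237, 199)]
0.002 [(0, 322, 181), (3, 301, 185), (6, 280, 189), (9, 258, 193), (11, 243, 196)]
0.004 [(0, 330, 178), (3, 308, 183), (6, 286, 187), (9, 265, 191), (11, 250, 194)]
0.006 [(0, 337, 176), (3, 315, 180), (6, 293, 184), (9, 271, 188), (11, 256, 191)]
0.008 [(0, 344, 173), (3, 323, 177), (6, 300, 181), (9, 278, 186), (11, 263, 188)]
0.01 [(0, 352, 171), (3, 330, 175), (6, 308, 179), (9, 285, 183), (11, 270, 186)]
0.014 [(0, 368, 165), (3, 345, 169), (6, 323, 174), (9, 300, 178), (11, 284, 181)]
```

View pics/b5.png

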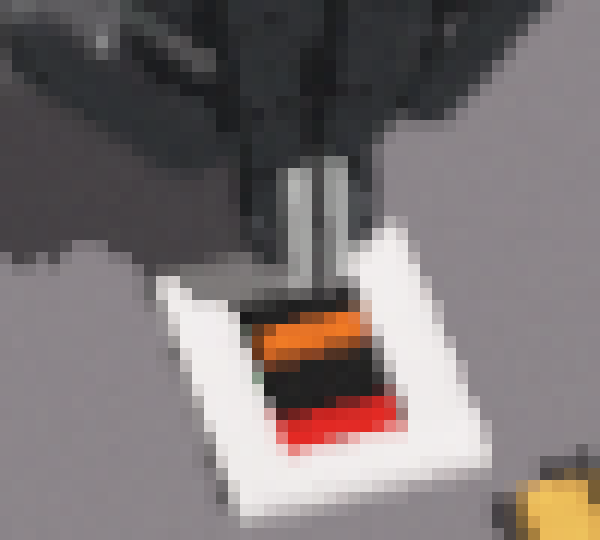

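Visually the fingertips sit about 10 mm above the reported TCP: there was no frame contact at z = 0.1036 and the ridge is untouched. I'll back off toward the disc and go down until the tips touch.

Emit:
jog_arm --steps "0 0 0 1.2 0; 0 0 0 0.5 0; 0 0 0 0 0; 0 0 0.3 0 0; 0 0 0 0 0"

```text
t: 4.7
position: [0.5021, -0.015, 0.104]
ee_rot: [-0.689, 0.149, -0.17, 0.689]
contact_force: [0.3, -0.1, -0.6]
finger_gap: 0.002
```

Emit:
jog_arm --steps "0 0 0.4 0 0; 0 0 0 0 0"

```text
t: 4.9
position: [0.502, -0.015, 0.0995]
ee_rot: [-0.689, 0.149, -0.169, 0.689]
contact_force: [0.3, -0.0, 0.1]
finger_gap: -0.002
```

Emit:
jog_arm --steps "0 0 0.2 0 0; 0 0 0 0 0"

```text
t: 5.1
position: [0.5018, -0.0153, 0.0971]
ee_rot: [-0.689, 0.15, -0.17, 0.689]
contact_force: [-0.8, 0.2, 1.0]
finger_gap: 0.002
```

Emit:
jog_arm --steps "0 0 0.2 0 0; 0 0 0 0 0"

```text
t: 5.3
position: [0.5018, -0.0155, 0.0949]
ee_rot: [-0.689, 0.15, -0.17, 0.689]
contact_force: [0.2, 0.5, -0.9]
finger_gap: -0.001
```

```bash
python3 - <<'E'
from h import *
print(get_state()["position"],get_state()["contact_force"])
i=get_image("side")[:,:,::-1];a=cv2.resize(i[180:225,275:325],None,fx=8,fy=8,interpolation=cv2.INTER_NEAREST)
i=get_image("wrist")[:,:,::-1];b=cv2.resize(i[200:290,270:370],None,fx=4,fy=4)
cv2.imwrite("pics/b6.png",np.hstack([a,b]))
E
```

```text
[ 0.50184256 -0.01547802  0.09491119] [ 0.18813673  0.52914363 -0.85006552]
```

View pics/b6.png

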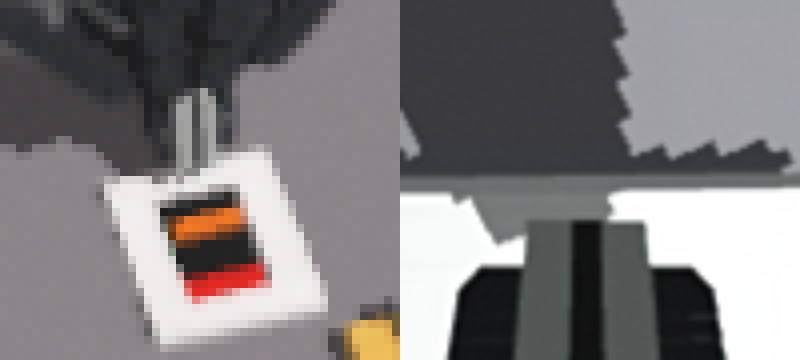

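Emit:
jog_arm --steps "0 0 0.2 0 0; 0 0 0 0 0"

```text
t: 5.6
position: [0.5024, -0.0156, 0.0933]
ee_rot: [-0.689, 0.149, -0.17, 0.689]
contact_force: [-0.3, -0.7, -0.8]
finger_gap: 0.001
```

Emit:
jog_arm --steps "0 0 0.15 0 0; 0 0 0 0 0"

```text
t: 5.8
position: [0.5025, -0.0156, 0.0917]
ee_rot: [-0.689, 0.149, -0.17, 0.689]
contact_force: [-0.4, -0.3, 0.1]
finger_gap: 0.003
```

Emit:
jog_arm --steps "0 0 0.15 0 0; 0 0 0 0 0"

```text
t: 6.0
position: [0.5025, -0.0156, 0.0901]
ee_rot: [-0.689, 0.149, -0.17, 0.689]
contact_force: [-0.1, -0.3, -0.1]
finger_gap: 0.0
```

```bash
python3 - <<'E'
from h import *
print(get_state()["position"],get_state()["contact_force"])
i=get_image("side")[:,:,::-1];a=cv2.resize(i[180:225,275:325],None,fx=8,fy=8,interpolation=cv2.INTER_NEAREST)
i=get_image("wrist")[:,:,::-1];b=cv2.resize(i[200:290,270:370],None,fx=4,fy=4)
cv2.imwrite("pics/b7.png",np.hstack([a,b])); cv2.imwrite("pics/b7w.png",i)
E
```

```text
[ 0.50254711 -0.01557078  0.09005741] [-0.12203628 -0.33740207 -0.14584553]
```

View pics/b7.png

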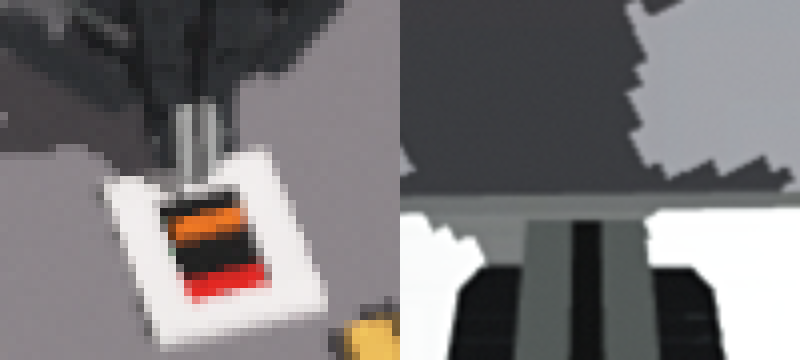

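View pics/b7w.png

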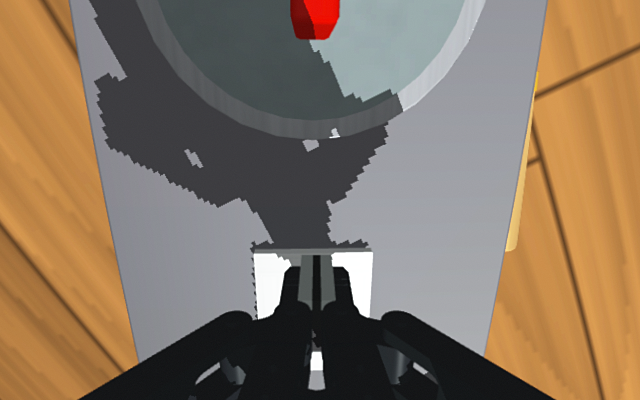

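Emit:
jog_arm --steps "0 0 0.15 0 0; 0 0 0 0 0"

```text
t: 6.3
position: [0.5029, -0.0156, 0.0888]
ee_rot: [-0.689, 0.149, -0.17, 0.689]
contact_force: [0.1, 0.1, -0.8]
finger_gap: -0.001
```

Emit:
jog_arm --steps "0 0 0.15 0 0; 0 0 0 0 0"

```text
t: 6.5
position: [0.5029, -0.0157, 0.0871]
ee_rot: [-0.689, 0.149, -0.17, 0.689]
contact_force: [-1.1, 0.0, -0.3]
finger_gap: -0.0
```

Emit:
jog_arm --steps "0 0 0.15 0 0; 0 0 0 0 0"

```text
t: 6.7
position: [0.503, -0.0157, 0.0855]
ee_rot: [-0.689, 0.149, -0.17, 0.689]
contact_force: [-0.1, -0.7, -0.1]
finger_gap: -0.001
```

```bash
python3 - <<'E'
from h import *
print(get_state()["position"],get_state()["contact_force"])
i=get_image("side")[:,:,::-1];a=cv2.resize(i[180:225,275:325],None,fx=8,fy=8,interpolation=cv2.INTER_NEAREST)
i=get_image("wrist")[:,:,::-1];b=cv2.resize(i[200:290,270:370],None,fx=4,fy=4)
cv2.imwrite("pics/b8.png",np.hstack([a,b]))
E
```

```text
[ 0.50297787 -0.01568583  0.08548127] [-0.11855175 -0.70498717 -0.06373961]
```

View pics/b8.png

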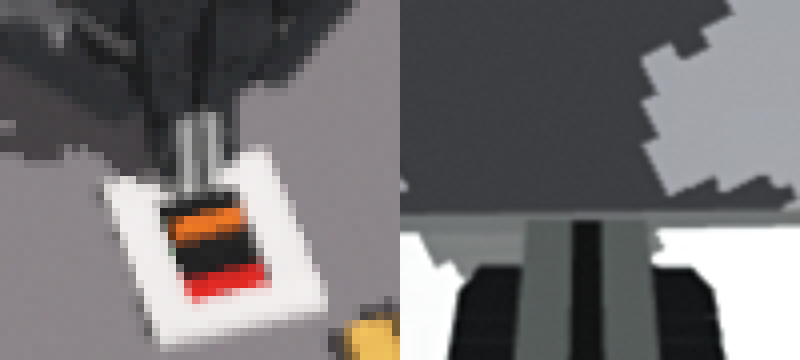

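```bash
python3 - <<'E'
from h import *
s=get_state();p=s["position"]
from scipy.spatial.transform import Rotation as R
M=R.from_quat(s["ee_rot"]).as_matrix();zt=M[:,2]
for h in (0,.006,.01,.014,.018,.02,.024):
    print(h,[(round(w*1000),proj(p+zt*w-M[:,1]*h,"wrist")[0,1].round(1),proj(p-zt*w-M[:,1]*h,"side")[0].round(1)) for w in (0,.004,.008,.011)])
T=np.array(camera_params("wrist")["world_from_camera"]);print("cam in tool",M.T@(T[:3,3]-p),(M.T@T[:3,:3]).round(3))
# front frame edge in world assuming plane .105
im=get_image("wrist");print(unproj([(300,252),(340,252)],.105,"wrist"), "rel tool",(M.T@(unproj([(320,252)],.105,"wrist")[0]-p)).round(4))
E
```

```text
0 [(0, np.float64(248.8), array([299.4, 206.9])), (4, np.float64(241.8), array([299.8, 207.9])), (8, np.float64(234.6), array([300.2, 209. ])), (11, np.float64(229.2), array([300.5, 209.8]))]
0.006 [(0, np.float64(254.2), array([299.3, 205.4])), (4, np.float64(247.0), array([299.7, 206.4])), (8, np.float64(239.7), array([300.1, 207.5])), (11, np.float64(234.1), array([300.4, 208.3]))]
0.01 [(0, np.float64(258.1), array([299.2, 204.4])), (4, np.float64(250.7), array([299.6, 205.4])), (8, np.float64(243.3), array([300. , 206.5])), (11, np.float64(237.6), array([300.3, 207.3]))]
0.014 [(0, np.float64(262.1), array([299.1, 203.4])), (4, np.float64(254.6), array([299.6, 204.4])), (8, np.float64(247.0), array([300. , 205.5])), (11, np.float64(241.2), array([300.3, 206.3]))]
0.018 [(0, np.float64(266.2), array([299.1, 202.3])), (4, np.float64(258.6), array([299.5, 203.4])), (8, np.float64(250.9), array([299.9, 204.5])), (11, np.float64(245.0), array([300.2, 205.3]))]
0.02 [(0, np.float64(268.4), array([299.1, 201.8])), (4, np.float64(260.7), array([299.5, 202.9])), (8, np.float64(252.9), array([299.9, 204. ])), (11, np.float64(246.9), array([300.2, 204.8]))]
0.024 [(0, np.float64(272.8), array([299. , 200.8])), (4, np.float64(265.0), array([299.4, 201.9])), (8, np.float64(257.1), array([299.8, 203. ])), (11, np.float64(251.0), array([300.1, 203.8]))]
cam in tool [ 0.00036448 -0.16510126  0.08308193] [[ 1.     0.001  0.001]
 [-0.    -0.325  0.946]
 [ 0.001 -0.946 -0.325]]
[[ 0.50000368 -0.00521927  0.105     ]
 [ 0.51632556 -0.01351305  0.105     ]] rel tool [ 0.0023 -0.0192  0.008 ]
```

Emit:
jog_arm --steps "0 0 0.15 0 0; 0 0 0 0 0"

```text
t: 7.05
position: [0.5034, -0.0157, 0.0843]
ee_rot: [-0.689, 0.149, -0.171, 0.689]
contact_force: [-0.9, -1.1, 0.7]
finger_gap: 0.0
```

Emit:
jog_arm --steps "0 0 0.15 0 0; 0 0 0 0 0"

```text
t: 7.25
position: [0.5038, -0.0158, 0.083]
ee_rot: [-0.688, 0.149, -0.171, 0.689]
contact_force: [0.7, -0.1, -0.5]
finger_gap: 0.003
```

Emit:
jog_arm --steps "0 0 0.15 0 0; 0 0 0 0 0"

```text
t: 7.45
position: [0.5041, -0.0159, 0.0833]
ee_rot: [-0.689, 0.148, -0.171, 0.689]
contact_force: [-0.5, -0.5, -0.7]
finger_gap: -0.004
```

Emit:
jog_arm --steps "0 0 0.2 0 0"

```text
t: 7.55
position: [0.5046, -0.0159, 0.0827]
ee_rot: [-0.689, 0.148, -0.171, 0.689]
contact_force: [-7.4, 1.5, 18.4]
finger_gap: -0.004
```

```bash
python3 look.py b9 | head -1;  python3 - <<'E'
from h import *
i=get_image("side")[:,:,::-1];a=cv2.resize(i[180:225,275:325],None,fx=8,fy=8,interpolation=cv2.INTER_NEAREST)
i=get_image("wrist")[:,:,::-1];b=cv2.resize(i[200:290,270:370],None,fx=4,fy=4)
cv2.imwrite("pics/b9s.png",np.hstack([a,b]))
print(get_state()["contact_force"],get_state()["position"])
E
```

```text
pos [ 0.5046 -0.0159  0.0827] toolx yaw -26.095064112234738 F [-7.4  1.5 18.4] M [0.13 1.17 0.  ] gap -0.0036622289559035764 t 7.55
[-4.25542977  1.03950682 10.76500332] [ 0.50453912 -0.01596373  0.08277467]
```

View pics/b9s.png

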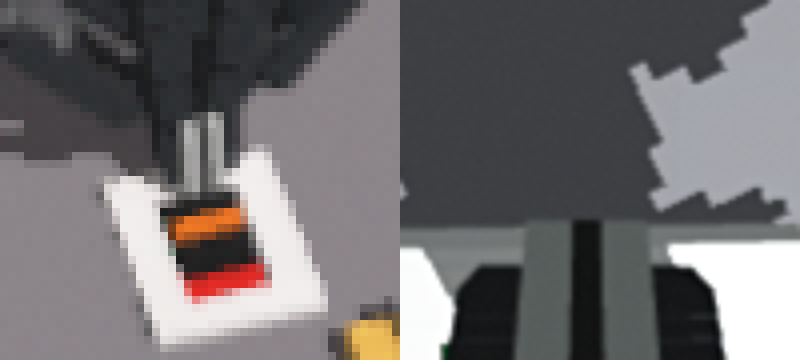

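Contact came at TCP z of about 0.083, with 18 N read, so the true tips are about 22 mm behind the reported TCP. I'll raise 2 mm and push.

Emit:
jog_arm --steps "0 0 -0.25 0 0; 0 0 0 0 0; 0 -0.15 0 -0.7 0; 0 0 0 0 0"

```text
t: 8.1
position: [0.4995, -0.0219, 0.0847]
ee_rot: [-0.689, 0.148, -0.171, 0.689]
contact_force: [0.1, 1.1, 0.4]
finger_gap: -0.001
```

Emit:
jog_arm --steps "0 0 0 -0.5 0; 0 0 0 -0.5 0; 0 0 0 0 0"

```text
t: 8.4
position: [0.4956, -0.0294, 0.0842]
ee_rot: [-0.687, 0.148, -0.172, 0.691]
contact_force: [-1.3, -0.6, 0.1]
finger_gap: 0.002
```

Emit:
jog_arm --steps "0 0 0 -0.6 0; 0 0 0 0 0"

```text
t: 8.6
position: [0.4927, -0.0351, 0.084]
ee_rot: [-0.686, 0.148, -0.172, 0.691]
contact_force: [0.7, 1.3, 0.4]
finger_gap: -0.001
```

```bash
python3 look.py c1 | head -1;  python3 - <<'E'
from h import *
i=get_image("side")[:,:,::-1];a=cv2.resize(i[180:225,275:325],None,fx=8,fy=8,interpolation=cv2.INTER_NEAREST)
i=get_image("wrist")[:,:,::-1];b=cv2.resize(i[200:290,270:370],None,fx=4,fy=4)
cv2.imwrite("pics/c1s.png",np.hstack([a,b]))
print(get_state()["contact_force"],get_state()["position"])
E
```

```text
pos [ 0.4927 -0.0351  0.084 ] toolx yaw -26.171421976917404 F [0.7 1.3 0.4] M [ 0.2  -0.09 -0.04] gap -0.0009851994270506682 t 8.6
[-0.10207368  1.084712    0.34314192] [ 0.49271609 -0.03502164  0.08393733]
```

View pics/c1s.png

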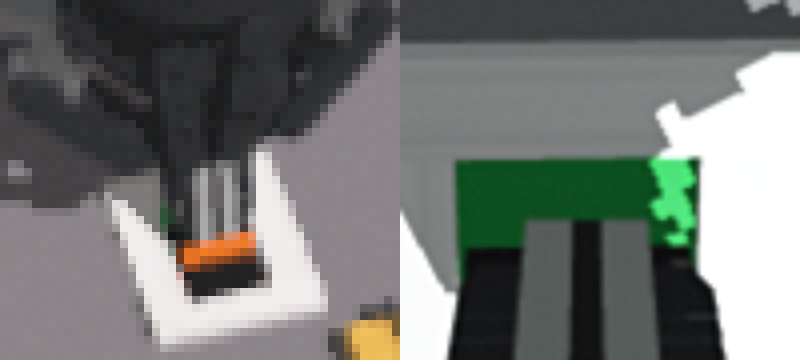

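The window now shows green and the red is gone, so the switch is released. Next I retract, open and look.

Emit:
jog_arm --steps "0 0 0 0.6 0; 0 0 -3 0 0; 0 0 -4.5 0 0; 0 0 -4.5 0 0; 0.8 0 0 0 0; 0.8 0 0 3 0; 0.8 0 0 4 0; 0.8 0 0 0 0"

```text
t: 9.55
position: [0.5224, 0.0354, 0.2075]
ee_rot: [-0.688, 0.15, -0.171, 0.689]
contact_force: [0.9, -0.3, -0.4]
finger_gap: 0.68
```

```bash
python3 look.py c2 knob_grip ridge_top| head -5
```

```text
pos [0.5224 0.0354 0.2075] toolx yaw -26.258905592632807 F [ 0.9 -0.3 -0.4] M [ 0.02 -0.07  0.04] gap 0.6801122746404343 t 9.55
knob_grip [0.5562 0.1015 0.1512] 0.95 tool cm [-0.05  5.69  7.37]
ridge_top [ 0.4882 -0.048   0.1078] 0.73 tool cm [ 0.34  9.91 -9.08]
orange [447 133  13  13 139] [0.6337 0.0223 0.11  ] -12.950860977604313 tool cm [10.29 10.08  3.66]
orange [303 291  28   5 115] [ 0.4837 -0.0504  0.11  ] -26.284859030481808 tool cm [ 0.05  9.68 -9.49]
```

View pics/c2.png

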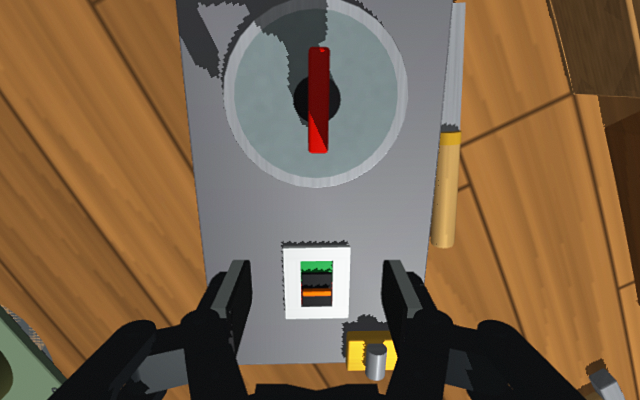

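Emit:
jog_arm --steps "0.8 0 0 4 0; 0.8 0 0 3 0; 0.8 0 0 0 0; 0.8 0 0 0 0"

```text
t: 10.1
position: [0.5502, 0.0915, 0.2044]
ee_rot: [0.69, -0.156, 0.172, -0.686]
contact_force: [-0.7, -0.1, 0.3]
finger_gap: 0.799
```

```bash
python3 look.py c3 knob_grip | head -2; python3 -c "
from cell import *
from scipy.spatial.transform import Rotation as R
import numpy as np
s=get_state();M=R.from_quat(s['ee_rot']).as_matrix();print(M.round(3), (M.T@(np.array([.5562,.1010,.150])-s['position'])).round(4))"
```

```text
pos [0.5502 0.0915 0.2044] toolx yaw -26.810536745065136 F [-0.7 -0.1  0.3] M [-0.06 -0.    0.01] gap 0.7988650308404812 t 10.1
knob_grip [0.5558 0.099  0.1509] 0.7 tool cm [0.04 5.35 0.92]
[[ 0.892  0.021  0.452]
 [-0.452 -0.01   0.892]
 [ 0.023 -1.     0.001]] [-0.0002  0.0546  0.0114]
```

View pics/c3.png

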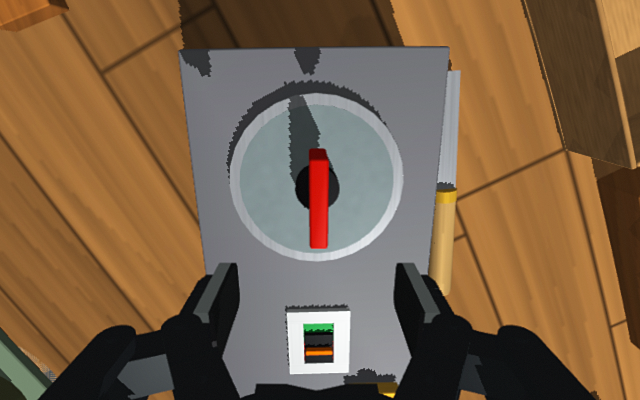

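Emit:
jog_arm --steps "0.8 0 0 1.1 0; 0.8 0 0 0 0; 0.8 0 3 0 0; 0.8 0 3 0 0; 0.8 0 0 0 0"

```text
t: 10.7
position: [0.5577, 0.098, 0.1453]
ee_rot: [0.689, -0.156, 0.175, -0.686]
contact_force: [-0.5, -0.6, -0.8]
finger_gap: 0.799
```

```bash
python3 look.py c4 knob_grip | head -2
```

```text
pos [0.5577 0.098  0.1453] toolx yaw -27.11626803356835 F [-0.5 -0.6 -0.8] M [-0.    0.02  0.03] gap 0.7992967789211546 t 10.7
knob_grip [0.5604 0.0999 0.1495] 0.97 tool cm [ 0.17 -0.41  0.29]
```

View pics/c4.png

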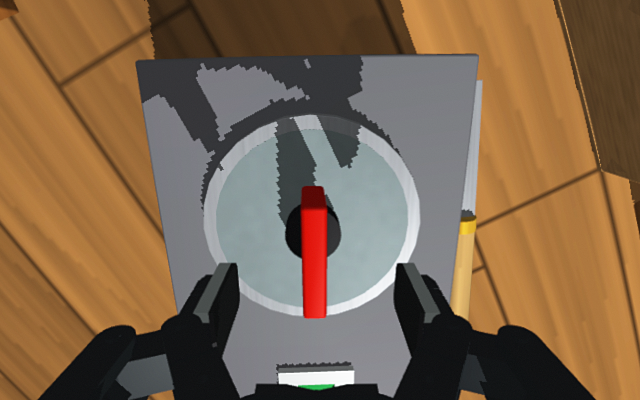

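Emit:
jog_arm --steps "0.8 -0.1 1.5 0.2 0; 0.8 0 1.5 0 0; 0.8 0 0 0 0"

```text
t: 11.1
position: [0.5658, 0.1004, 0.123]
ee_rot: [0.687, -0.15, 0.181, -0.687]
contact_force: [-0.8, -0.2, -0.0]
finger_gap: 0.802
```

```bash
cat > st.py <<'E'
from cell import *
from scipy.spatial.transform import Rotation as R
import numpy as np
s=get_state();M=R.from_quat(s['ee_rot']).as_matrix();print(M.round(3), (M.T@(np.array([.5562,.1005,.150])-s['position'])*100).round(2),s['q'].round(3),s['qvel'].round(3),s['position'],s['contact_force'].round(1),s['torque'].round(2))
E
python3 st.py
```

```text
[[ 0.889  0.042  0.456]
 [-0.456 -0.01   0.89 ]
 [ 0.042 -0.999  0.01 ]] [-0.74 -2.74 -0.4 ] [ 0.032  0.263  1.661 -0.013  1.176  0.51 ] [ 0.005 -0.025 -0.032  0.002  0.009  0.002] [0.56575778 0.10039728 0.12299396] [-0.8 -0.2 -0. ] [ 0.02  0.01 -0.  ]
```

Emit:
jog_arm --steps "0.8 -0.7 0 -0.3 0; 0.8 0 0 0 0"

```text
t: 11.3
position: [0.5585, 0.1012, 0.124]
ee_rot: [-0.687, 0.15, -0.182, 0.687]
contact_force: [0.6, -0.0, -0.0]
finger_gap: 0.8
```

```bash
python3 st.py;python3 look.py c5 knob_grip | head -2
```

```text
[[ 0.889  0.044  0.456]
 [-0.456 -0.01   0.89 ]
 [ 0.044 -0.999  0.011]] [-0.06 -2.6  -0.14] [ 0.034  0.247  1.679 -0.013  1.172  0.512] [-0.001 -0.001 -0.036 -0.001 -0.017  0.   ] [0.55854844 0.10121316 0.12402753] [ 0.6 -0.  -0. ] [0.06 0.   0.05]
pos [0.5585 0.1012 0.124 ] toolx yaw -27.141572064183425 F [ 0.6 -0.  -0. ] M [0.06 0.   0.05] gap 0.8003476113869694 t 11.3
knob_grip [0.5577 0.1005 0.1505] 0.83 tool cm [ 0.07 -2.65 -0.07]
```

View pics/c5.png

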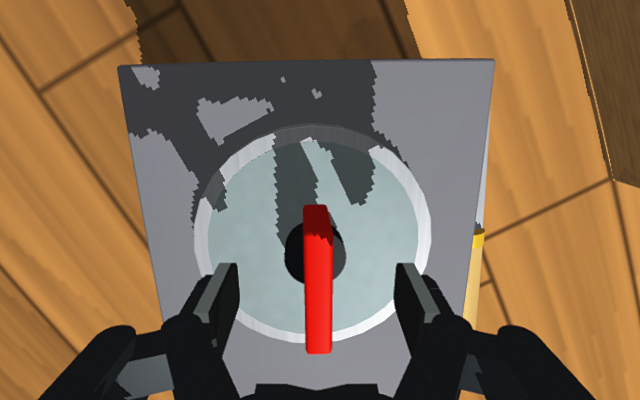

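Emit:
jog_arm --steps "0.8 -0.1 0.7 0 0; 0.8 -0.1 0.6 0 0; 0.8 0 0 0 0"

```text
t: 11.7
position: [0.5596, 0.102, 0.112]
ee_rot: [-0.686, 0.148, -0.184, 0.688]
contact_force: [0.2, 0.1, 0.2]
finger_gap: 0.802
```

```bash
python3 st.py
```

```text
[[ 0.889  0.05   0.456]
 [-0.456 -0.01   0.89 ]
 [ 0.049 -0.999  0.014]] [-0.05 -3.81 -0.24] [ 0.035  0.26   1.69  -0.013  1.142  0.514] [ 0.002 -0.004 -0.007  0.    -0.001 -0.   ] [0.55958105 0.10200292 0.11203505] [0.2 0.1 0.2] [0.05 0.03 0.02]
```

Centred. I correct z slightly, then close.

Emit:
jog_arm --steps "0.8 0 0 -0.2 0; 0.8 0 0 0 0; 0 0 0 0 0; 0 0 0 0 0; 0 0 0 0 0; 0 0 0 0 0; 0 0 0 0 0; 0 0 0 0 0"

```text
t: 12.5
position: [0.5588, 0.0999, 0.112]
ee_rot: [-0.686, 0.148, -0.183, 0.688]
contact_force: [1.4, -0.5, 0.6]
finger_gap: 0.134
```

```bash
python3 st.py;python3 look.py c6 |head -1; python3 - <<'E'
from h import *
i=get_image("side")[:,:,::-1];a=cv2.resize(i[130:190,250:310],None,fx=6,fy=6,interpolation=cv2.INTER_NEAREST)
b=cv2.resize(cv2.imread("pics/c6.png")[200:380,220:420],None,fx=2,fy=2)
cv2.imwrite("pics/c6s.png",np.hstack([a,b]))
E
```

```text
[[ 0.889  0.049  0.456]
 [-0.456 -0.01   0.89 ]
 [ 0.048 -0.999  0.014]] [-0.08 -3.81 -0.01] [ 0.031  0.258  1.693 -0.012  1.142  0.51 ] [-0.002  0.002 -0.001  0.001  0.004 -0.003] [0.55879063 0.099852   0.11197837] [ 1.4 -0.5  0.6] [0.45 0.64 0.14]
pos [0.5588 0.0999 0.112 ] toolx yaw -27.170577212520175 F [ 1.4 -0.5  0.6] M [0.45 0.64 0.14] gap 0.13435784354182292 t 12.5
```

View pics/c6s.png

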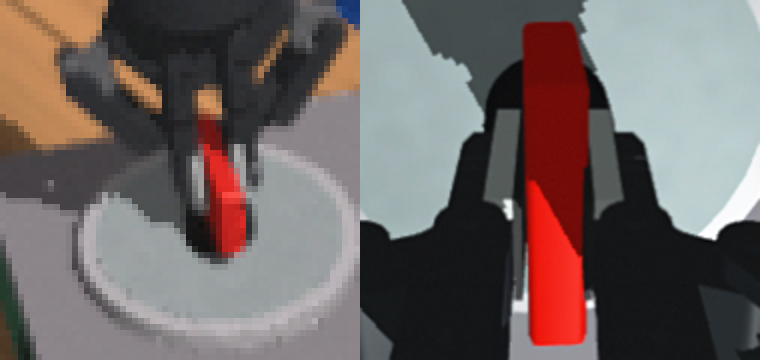

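Gripped: the opening is about 11.4 mm on the 12 mm bar. Now a gentle trial turn.

Emit:
jog_arm --steps "0 0 0 0 0.08; 0 0 0 0 0.08; 0 0 0 0 0"

```text
t: 12.9
position: [0.5591, 0.0997, 0.112]
ee_rot: [-0.669, 0.205, -0.24, 0.673]
contact_force: [0.8, -0.7, 0.1]
finger_gap: 0.131
```

```bash
python3 st.py
```

```text
[[ 0.801  0.049  0.597]
 [-0.597 -0.01   0.802]
 [ 0.045 -0.999  0.021]] [-0.11 -3.81 -0.03] [ 0.031  0.259  1.692 -0.012  1.142  0.675] [-0.    -0.001 -0.     0.001  0.002 -0.03 ] [0.5591261  0.09965195 0.11197852] [ 0.8 -0.7  0.1] [ 0.49  0.61 -0.02]
```

Emit:
jog_arm --steps "0 0 0 0 0.06; 0 0 0 0 0"

```text
t: 13.1
position: [0.5592, 0.0996, 0.1119]
ee_rot: [-0.661, 0.225, -0.259, 0.667]
contact_force: [1.9, -0.9, 1.0]
finger_gap: 0.132
```

```bash
python3 st.py; python3 look.py d1 knob_grip|head -3;python3 -c "
import cv2;i=cv2.imread('pics/d1.png');cv2.imwrite('pics/d1c.png',i)"
```

```text
[[ 0.765  0.049  0.642]
 [-0.643 -0.009  0.766]
 [ 0.043 -0.999  0.024]] [-0.12 -3.82 -0.03] [ 0.03   0.259  1.692 -0.012  1.142  0.734] [ 0.     0.002 -0.     0.     0.    -0.043] [0.55917978 0.09957771 0.11193011] [ 1.9 -0.9  1. ] [ 0.41  0.52 -0.09]
pos [0.5592 0.0996 0.1119] toolx yaw -40.05007440025793 F [ 1.9 -0.9  1. ] M [ 0.41  0.52 -0.09] gap 0.13225895761110673 t 13.1
knob_grip [0.5551 0.102  0.1513] 0.63 tool cm [-0.3  -3.95  0.02]
orange [407   0  32  22 360] [0.6677 0.1556 0.11  ] -69.20012241857263 tool cm [ 4.68  0.67 11.26]
```

View pics/d1.png

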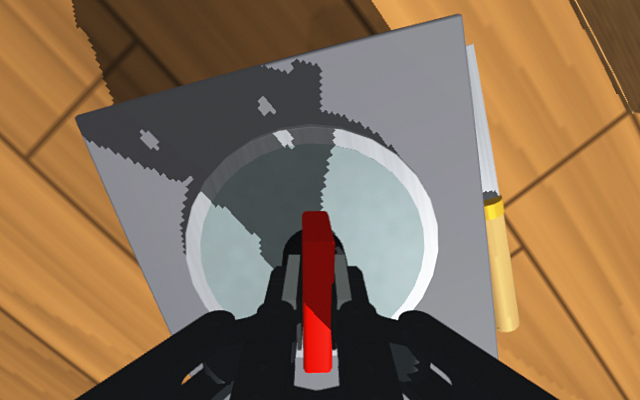

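Emit:
jog_arm --steps "0 0 0 0 0.1; 0 0 0 0 0.1; 0 0 0 0 0"

```text
t: 13.5
position: [0.5595, 0.0992, 0.112]
ee_rot: [-0.633, 0.289, -0.324, 0.641]
contact_force: [2.3, -0.7, 0.7]
finger_gap: 0.13
```

```bash
python3 st.py
```

```text
[[ 0.622  0.049  0.781]
 [-0.782 -0.011  0.623]
 [ 0.039 -0.999  0.032]] [-0.15 -3.82 -0.05] [ 0.03   0.259  1.692 -0.013  1.142  0.934] [ 0.001 -0.001 -0.002 -0.001 -0.003 -0.053] [0.55946216 0.09921845 0.11197141] [ 2.3 -0.7  0.7] [ 0.36  0.63 -0.03]
```

Clockwise gives freely. Continuing.

Emit:
jog_arm --steps "0 0 0 0 0.12; 0 0 0 0 0.12; 0 0 0 0 0.12; 0 0 0 0 0.12; 0 0 0 0 0.1; 0 0 0 0 0"

```text
t: 14.1
position: [0.5602, 0.0981, 0.112]
ee_rot: [-0.514, 0.459, -0.492, 0.532]
contact_force: [1.5, -0.6, -0.6]
finger_gap: 0.127
```

```bash
python3 st.py
```

```text
[[ 0.094  0.051  0.994]
 [-0.995 -0.013  0.094]
 [ 0.018 -0.999  0.05 ]] [-0.2  -3.81 -0.18] [ 0.03   0.259  1.692 -0.016  1.14   1.513] [ 0.001  0.    -0.001 -0.001 -0.004 -0.057] [0.56015014 0.09814011 0.11203099] [ 1.5 -0.6 -0.6] [ 0.43  0.34 -0.16]
```

Emit:
jog_arm --steps "0 0 0 0 0.08; 0 0 0 0 0.06; 0 0 0 0 0"

```text
t: 14.4
position: [0.5602, 0.0978, 0.112]
ee_rot: [0.481, -0.492, 0.525, -0.5]
contact_force: [1.5, -0.7, -0.9]
finger_gap: 0.13
```

```bash
python3 st.py; python3 look.py d2 |head -1
```

```text
[[-0.036  0.052  0.998]
 [-0.999 -0.014 -0.035]
 [ 0.013 -0.999  0.052]] [-0.21 -3.81 -0.21] [ 0.03   0.259  1.692 -0.018  1.14   1.644] [ 0.    -0.002  0.002 -0.001 -0.    -0.051] [0.56016514 0.0977855  0.11204137] [ 1.5 -0.7 -0.9] [ 0.23  0.3  -0.16]
pos [0.5602 0.0978 0.112 ] toolx yaw -92.07175377843376 F [ 1.5 -0.7 -0.9] M [ 0.23  0.3  -0.16] gap 0.12973720893954038 t 14.4
```

View pics/d2.png

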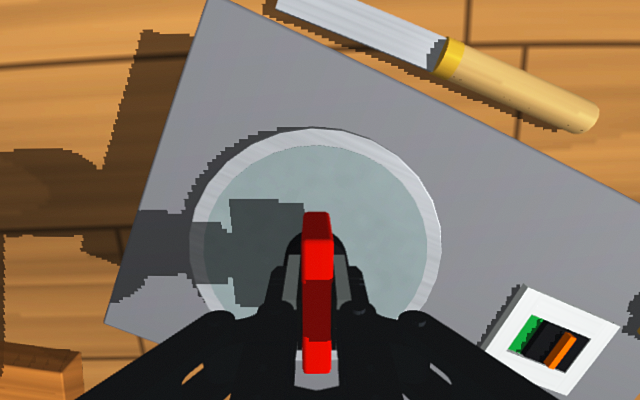

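Emit:
jog_arm --steps "0 0 0 0 0.05; 0 0 0 0 0"

```text
t: 14.65
position: [0.5601, 0.0977, 0.112]
ee_rot: [0.47, -0.503, 0.535, -0.489]
contact_force: [1.3, -0.8, -0.1]
finger_gap: 0.133
```

```bash
python3 st.py|tail -2
```

```text
[-0.997 -0.015 -0.079]
 [ 0.011 -0.999  0.053]] [-0.21 -3.82 -0.21] [ 0.03   0.259  1.692 -0.018  1.14   1.688] [-0.001  0.001  0.     0.001 -0.001 -0.042] [0.56012624 0.09766769 0.11202273] [ 1.3 -0.8 -0.1] [ 0.14  0.4  -0.19]
```

Emit:
jog_arm --steps "0 0 0 0 0.05; 0 0 0 0 0"

```text
t: 14.85
position: [0.5601, 0.0975, 0.1121]
ee_rot: [0.46, -0.511, 0.545, -0.48]
contact_force: [2.7, -1.1, -1.5]
finger_gap: 0.13
```

```bash
python3 st.py
```

```text
[[-0.117  0.052  0.992]
 [-0.993 -0.017 -0.116]
 [ 0.011 -0.999  0.053]] [-0.21 -3.81 -0.22] [ 0.031  0.259  1.692 -0.02   1.14   1.727] [ 0.003  0.001  0.001 -0.006 -0.001 -0.058] [0.56009879 0.09753804 0.11207681] [ 2.7 -1.1 -1.5] [0.09 0.35 1.26]
```

Torque jumped to 1.26 N·m at tool yaw −96.7°, which is the end stop. Now I release and lift.

Emit:
jog_arm --steps "0.5 0 0 0 0; 0.5 0 0 0 0; 0.5 0 0 0 0; 0.5 0 0 0 0; 0.5 0 -2 0 0; 0.5 0 -3 0 0; 0.5 0 -4 0 0; 0.5 0 -4 0 0; 0.5 0 0 0 0"

```text
t: 15.75
position: [0.5515, 0.1001, 0.2444]
ee_rot: [0.462, -0.512, 0.543, -0.479]
contact_force: [0.1, 0.6, 1.0]
finger_gap: 0.501
```

```bash
python3 look.py e1 knob_grip ridge_top honing_guide chisel; python3 - <<'E'
from h import *
i=get_image("scene")[:,:,::-1];cv2.imwrite("pics/e1s.png",i)
# bar
im=cv2.imread("pics/e1.png").astype(int);m=(im[...,2]>90)&(im[...,1]<40)&(im[...,0]<40)
k,l,st,ce=cv2.connectedComponentsWithStats(m.astype(np.uint8));j=1+st[1:,4].argmax()
ys,xs=np.nonzero(l==j);w=unproj(np.c_[xs,ys],.155,"wrist");v=np.linalg.svd(w[:,:2]-w[:,:2].mean(0))[2][0]
print(st[j],w.mean(0),np.degrees(np.arctan(v[1]/v[0])))
E
```

```text
pos [0.5515 0.1001 0.2444] toolx yaw -96.54539082760823 F [0.1 0.6 1. ] M [-0.02  0.02  0.01] gap 0.5005439904330761 t 15.75
knob_grip [0.5572 0.1014 0.1499] 0.75 tool cm [-0.29  9.47  0.09]
ridge_top [ 0.4879 -0.0466  0.1073] 0.85 tool cm [15.16 13.62 -5.31]
honing_guide [ 0.5039 -0.129   0.0987] 0.88 tool cm [23.16 14.68 -2.83]
chisel [ 0.6547 -0.0072  0.0024] 0.76 tool cm [ 9.24 24.82 10.28]
chisel [ 0.5226  0.0295 -0.0057] 0.47 tool cm [ 7.1  24.95 -3.28]
orange [255  30  21  11  84] [0.6687 0.121  0.11  ] 69.00964554581684 tool cm [-3.55 13.95 10.74]
orange [  47   35  195   53 1924] [0.6628 0.1993 0.11  ] -85.33825284261685 tool cm [-11.26  13.8    9.27]
orange [  5  36 114  21 336] [0.6823 0.2792 0.11  ] -89.6331578738388 tool cm [-19.42  13.77  10.3 ]
orange [392  54  12   8  62] [0.6419 0.023  0.11  ] 71.2710300646205 tool cm [ 6.5  13.97  9.2 ]
orange [472 226  15  24  94] [ 0.4819 -0.0439  0.11  ] -25.35496733482842 tool cm [14.97 13.32 -5.92]
[ 308  151   18   84 1242] [0.55344403 0.09669855 0.155     ] -5.334442448827409
```

View pics/e1.png

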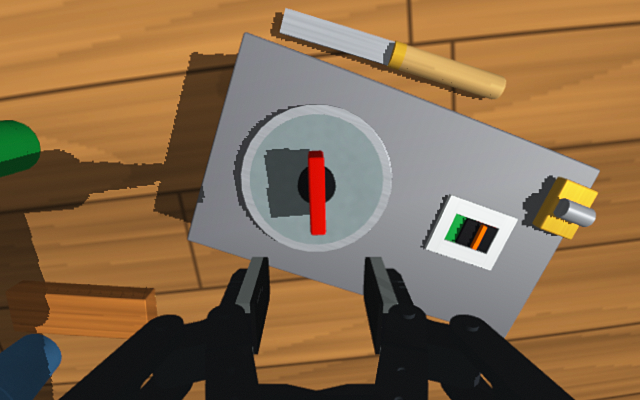

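View pics/e1s.png

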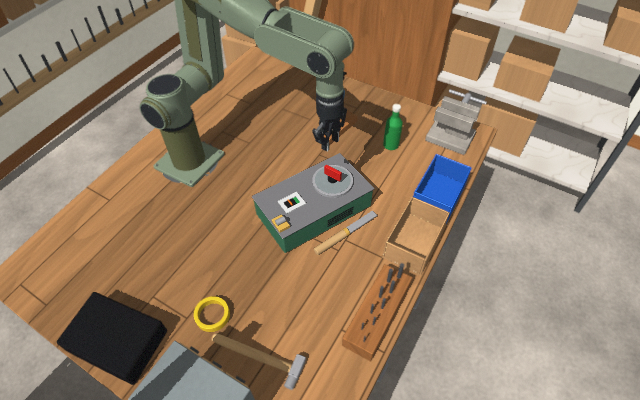

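The view shows the bar at −5.3°, having started at about +64°, so it has turned about 1.2 rad. The switch at about (475,230) shows only green, and the bystanders are where they were. Handing in.

```bash
python3 -c "
from cell import *
print(finish_job())"
```

```text
the job is handed in; nothing more can be done
None
```

The switch is released and the disc knob is loose against its end stop. I handed the job in at about 16 s, with the gripper open and clear of everything.

- **Switch:** I pushed the ridge away from the disc with the shut fingertips. The last wrist picture shows green at the disc end of the window and no red. The ridge measured about 12–15 mm of travel against the nominal 12 mm, which is within the spread of my readings.
- **Knob:** I gripped the bar only after the switch was released. The first direction I tried, clockwise from above, gave freely, so I never tried the other way. It turned until the torque jumped to about 1.3 N·m at the stop. Afterwards the bar measured about 69° (1.2 rad) from where it started.
- **Bystanders:** In the last pictures the honing guide, chisel, can and tape roll look to be where they were. Only the honing guide was checked by measured position (within about 4 mm); the others I judged by eye.

**Disagreements:**
- **Fingertip height:** The shut fingertips turned out to be about 22 mm behind the reported TCP. My first push passed above the ridge without touching it. I then lowered the fingers until they touched the frame, which read about 18 N, and pushed again from there.
- **Tool tilt:** The tool tilted up to about 3° during the small moves. I corrected the sideways drift before gripping.

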